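# Load spare jaw blocks into the tray, tongues one way

### The arm

A 7-joint arm with a two-finger parallel gripper is mounted at the origin on the work surface. World frame = base frame: x ahead of the robot, y to its left, z up, the work surface at z = 0. Lengths are in m, angles in rad, forces in N, time in s.
With the tool pointing down it reaches from about 0.425 to 0.825 m from the base axis. Payload 3.6 kg.
Tool frame: the origin (TCP) lies where the fingers leave the gripper's body, on its centre line; the fingertips stand 73 mm ahead of it and the grasp point (between the pads) lies 54 mm ahead of it; z points along the fingers, y is the line along which they close (so a half turn about z gives the same grasp; the last joint's range is limited). The gripper opens to 85 mm and grips with 20 to 120 N. Pads are 22 mm wide; open, the fingers measure 114 mm over their backs; the gripper's body (76 mm by 85 mm) begins 54 mm behind the grasp point. The pads swing forward as they close: fully open they stand 13 mm farther back than shut.
Start: joints at [1.306, 0.615, -0.013, 1.423, 0.008, 1.103, -0.04], TCP at [0.154, -0.632, 0.304] pointing down, gripper open.
Joint ranges: [-3.12, 3.12], [-0.3, 2.06], [-1.34, 1.32], [0.26, 2.42], [-1.36, 4.5], [0.01, 1.98], [-2.84, 2.84]. Speed limits (rad/s): [2.79, 2.79, 3.14, 3.14, 3.14, 3.14, 3.14].

### API

Orientations are given as a unit quaternion [x, y, z, w].
In Python, from station import arm, snapshot, camera_info, ticket gives the robot as it stands. Calls block until the motion is done:
- arm.movep(position, orientation): joint-space move of the TCP to a pose.
- arm.line_to(position, velocity=0.15, ori=None): straight line of the TCP; ori=None keeps the orientation; velocity is the mean speed in m/s.
- arm.move_j(angles): joint-space move.
- arm.move_gripper(opening, effort=None): opening from 0.0 (shut) to 1.0 (fully open); effort is the grip in N (None keeps the last); returns when the fingers have stopped.
- arm.pause(seconds).
- arm.ik(position, orientation): joint angles nearest the present ones, or None.
- snapshot(name): name is "scene" or "top"; returns the picture (400x640x3 uint8, blue, green, red); there is no depth.
- camera_info(name): a dict with "fx", "fy", "cx", "cy" (pixels), "R" (3x3) and "t" (3): a world point X has camera coordinates R X + t. Camera axes: x right, y down, z forward; pixel columns grow to the right and rows downward; lengths in m; the calibration is good to about 2 mm. A picture is of the moment at which its call begins. camera_info takes no time and is no camera call.
A pose or a line that the arm cannot do raises arm.MotionError and nothing moves.
- ticket.finish_job(): hands the job in; it is judged then, once.
Readings, each from a call of its own:
- arm.read_time(): time.
- arm.read_joint_positions(): joint angles.
- arm.read_dq(): joint speeds.
- arm.read_effort(): joint torques, N m.
- arm.read_tool_pos(): TCP position.
- arm.read_eef_rot(): TCP orientation.
- arm.read_ft_force(): force on the tool from outside, world axes, zero at the start.
- arm.read_wrist_torque(): the same for the moment, N m.
- arm.read_opening(): opening from 0.0 (shut) to 1.0 (fully open).
- arm.read_finger_force(): force on a finger pad.
Only numpy, scipy, OpenCV 4.12 (cv2) and the standard library are available. Lean on these libraries where they do the work, as an engineer would, in place of code of your own. Each camera call takes 0.05 s, during which the arm holds its last target. There are 200 camera calls.

### The job

Put the two tongued aluminium blocks into the dark steel tray, one in each pocket, standing upright as they do now, square with the tray and down on the pocket floor, with both tongues pointing towards the tray's finger tab. Set them down rather than dropping them, and leave the plain block without a tongue where it is.

Things in the scene. Friction and masses are not known exactly. Their poses are not given: they have to be found in the camera images.
- tray: Low dark steel tray fixed to the table, 209 x 66, rim 12 high, walls 3 thick. A cross wall makes two pockets in line, each 100 x 60 inside. A flat finger tab 30 x 34 with a pale round mark sticks out at rim height from one short end. Origin: centre of the underside; x points along the tray to the tab, y across, z up. Pocket centres at x = +52 and -52, y = 0, pocket floor at z = 3.
- block_a: Loose upright aluminium block, 200 g. Main body 50 long x 32 wide x 42 high, upright sides, black screw hole on top; a tongue 22 long, 14 wide, 20 high sticks out from the middle of one end (72 overall). Origin: underside, middle of the 72; x points along the block to the tongue tip (x = +36), main body centre at x = -11, y across, z up. Either block may go in either pocket.
- block_b: Same as block_a: Loose upright aluminium block, 200 g. Main body 50 long x 32 wide x 42 high, upright sides, black screw hole on top; a tongue 22 long, 14 wide, 20 high sticks out from the middle of one end (72 overall). Origin: underside, middle of the 72; x points along the block to the tongue tip (x = +36), main body centre at x = -11, y across, z up. 
- plain_block: Plain aluminium block without a tongue, 60 x 32 x 42 high, about 220 g, with the same black screw hole on top, loose on the table; it does not belong in the tray. Origin: centre of the underside; x along its 60 mm, z up.
Things that resemble listed ones, but are neither listed nor needed, are in the scene too. What is shaped like the block_a but blue, green or pink is not meant.

How it is judged:
By the outcome, as a careful person would: the job done as asked, in the order asked, and still so for the second after the job is handed in, with the robot touching nothing.
It also fails if it takes over 64 s, if anything falls off the work surface, if the arm or the gripper's body presses on something with over 40 N, if the wrist force passes 120 N, or if a joint passes its speed limit or range.

## Working session

There is one attempt and no reset: what is moved stays moved. The work goes in short steps, each a Python script; the robot and the scene stay as the last script left them, time stands still between calls to the robot, and variables do not carry over. Pictures are saved under pics/ and viewed, at most 10 in all, crops included, and the job is handed in when it is done.

```bash
mkdir -p pics; ls; python3 - <<'E'
from station import *
import cv2,numpy as np
np.set_printoptions(precision=4,suppress=True)
for n in("scene","top"):
    cv2.imwrite(f"pics/{n}0.png",snapshot(n)); c=camera_info(n); print(n,c)
print(arm.read_time(),arm.read_eef_rot())
E
```

```text
pics
scene {'fx': 381.0397933091011, 'fy': 381.0397933091011, 'cx': 319.98495170427674, 'cy': 197.8465285112754, 'R': array([[ 0.9022,  0.4307, -0.0224],
       [ 0.2479, -0.5605, -0.7902],
       [-0.3529,  0.7074, -0.6124]]), 't': array([-0.445 , -0.093 ,  0.8563])}
top {'fx': 448.1818301873474, 'fy': 448.1818301873474, 'cx': 314.43001578960946, 'cy': 198.399649901315, 'R': array([[ 0.0218, -0.9998, -0.0035],
       [-0.9856, -0.0209, -0.1678],
       [ 0.1677,  0.0072, -0.9858]]), 't': array([0.0028, 0.4793, 0.9705])}
0.1 [ 0.9929  0.1191 -0.0002 -0.0012]
```

View pics/top0.png

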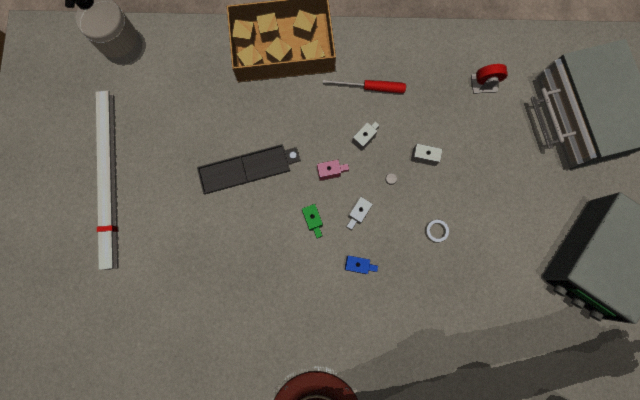

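View pics/scene0.png

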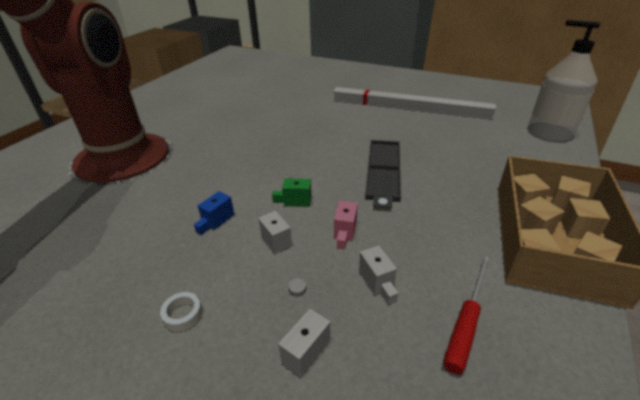

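The top view shows, as candidates:
- Bare metal with a tongue: (366,133), tongue up-right, and (360,210), tongue down-left.
- Plain block: (428,154).
- Coloured lookalikes: pink (330,170), green (313,217), blue (358,265).

The tray is at (245,170) with its tab at (293,155). I choose (366,133) and (360,210) and will check them in a close crop.

```bash
cat > h.py <<'E'
from station import *
import cv2,numpy as np
from scipy.spatial.transform import Rotation as Ro
np.set_printoptions(precision=4,suppress=True)
def ray(n,px,z):
    c=camera_info(n); R=np.array(c["R"]); o=-R.T@np.array(c["t"])
    px=np.atleast_2d(px).astype(float)
    d=np.c_[(px[:,0]-c["cx"])/c["fx"],(px[:,1]-c["cy"])/c["fy"],np.ones(len(px))]@R
    return (o+d*((z-o[2])/d[:,2])[:,None])[:,:2]
def blob(mask,near):
    """largest-contour mask containing/nearest a pixel"""
    cs=cv2.findContours(mask.astype(np.uint8),cv2.RETR_EXTERNAL,cv2.CHAIN_APPROX_NONE)[0]
    return max((c for c in cs if len(c)>5),key=lambda c:cv2.pointPolygonTest(c,near,True))
def hole(img,near,r=6):
    x,y=map(int,near); g=img[y-r:y+r+1,x-r:x+r+1].max(2).astype(float)
    w=np.clip(110-g,0,None); yy,xx=np.mgrid[y-r:y+r+1,x-r:x+r+1]
    return np.array([(w*xx).sum(),(w*yy).sum()])/w.sum()
E
python3 - <<'E'
from h import *
im=cv2.imread("pics/top0.png")
cv2.imwrite("pics/crop1.png",cv2.resize(im[110:250,190:390],None,fx=4,fy=4,interpolation=cv2.INTER_CUBIC))
mx=im.max(2).astype(int);mn=im.min(2)
for near in((366,139),(360,214)):
    print("bright",[int(mx[near[1]+k,near[0]]) for k in range(-30,30,3)])
    c=blob((mn>135),near); 
    print(near,cv2.contourArea(c),cv2.minAreaRect(c),"hole",hole(im,(near[0],near[1]-5)))
c=blob(mx<65,(230,175)); print("tray",cv2.contourArea(c),cv2.minAreaRect(c))
E
```

```text
bright [118, 114, 126, 121, 119, 171, 175, 172, 42, 163, 172, 146, 60, 118, 112, 113, 118, 113, 118, 116]
(366, 139) 268.5 ((366.8717041015625, 131.54905700683594), (12.961627006530762, 26.291831970214844), 42.51044845581055) hole [366.9296 135.3983]
bright [122, 118, 123, 118, 119, 177, 176, 175, 34, 88, 177, 180, 180, 75, 130, 122, 121, 122, 121, 115]
(360, 214) 265.5 ((360.55364990234375, 208.9170684814453), (13.87760066986084, 21.38434600830078), 32.905242919921875) hole [360.3696 208.833 ]
tray 2480.0 ((248.82899475097656, 167.50758361816406), (28.299970626831055, 101.09254455566406), 74.93151092529297)
```

View pics/crop1.png

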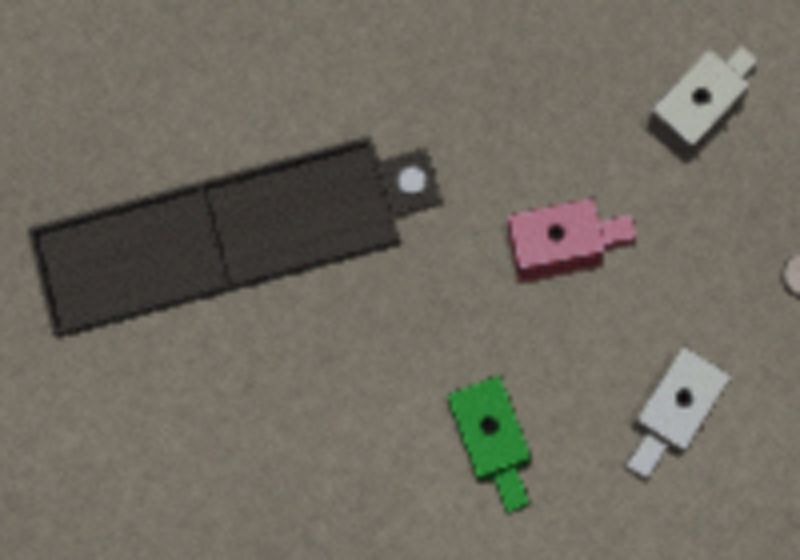

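The crop confirms it. Both grey blocks have tongues: A points up-right with its hole at (365,134), and B points down-left with its hole at (361,209). The tray is clear, with the tab mark at (293,155). Next I compute the poses.

```bash
cat >> h.py <<'E'
def rect(mask,near,z,ksz,n="top"):
    """body rectangle (protrusion opened away) in world at height z: centre, (long,short), yaw of long side"""
    s=8; x,y=near; h=70
    m=cv2.resize(mask[y-h:y+h,x-h:x+h].astype(np.float32),None,fx=s,fy=s,interpolation=cv2.INTER_LINEAR)>.5
    m=cv2.morphologyEx(m.astype(np.uint8),cv2.MORPH_CLOSE,np.ones((41,41),np.uint8))
    m=cv2.morphologyEx(m,cv2.MORPH_OPEN,cv2.getStructuringElement(cv2.MORPH_ELLIPSE,(ksz*s,ksz*s)))
    c=blob(m,(h*s,h*s)).reshape(-1,2)
    p=ray(n,(c+.5)/s-.5+[x-h,y-h],z)
    b=cv2.boxPoints(cv2.minAreaRect((p*1e3).astype(np.float32)))/1e3
    e=b[1]-b[0],b[2]-b[1]; e=sorted(e,key=lambda v:-np.hypot(*v))
    return b.mean(0),[np.hypot(*v) for v in e],np.arctan2(e[0][1],e[0][0])
def orient(yaw,tip):   # flip yaw so it points along tip
    return yaw if np.dot([np.cos(yaw),np.sin(yaw)],tip)>0 else (yaw+np.pi+np.pi)%(2*np.pi)-np.pi
E
python3 - <<'E'
from h import *
im=cv2.imread("pics/top0.png"); mx=im.max(2);mn=im.min(2)
for nm,near,tip in(("A",(365,133),(375,125)),("B",(361,209),(351,225))):
    c,d,y=rect(mn>142,near,.042,10); hw=ray("top",hole(im,near,4),.042)[0]
    t=ray("top",tip,.02)[0]
    y=orient(y,t-c); print(nm,"body",c,np.array(d),"hole",hw,"yaw",y, "tip-dir",np.arctan2(*(t-hw)[::-1]))
near=(245,170); c,d,y=rect(mx<85,near,.012,20)
t=ray("top",(292.7,154.8),.012)[0]; print("tray",c,np.array(d),orient(y,t-c),"mark",t,np.arctan2(*(t-c)[::-1]),np.hypot(*(t-c)))
print("cross-check scene holes", [ray("scene",hole(cv2.imread("pics/scene0.png"),q,4),.042)[0] for q in((377,260),(274,222))])
E
```

```text
A body [ 0.6355 -0.1024] [0.0565 0.0297] hole [ 0.6331 -0.1   ] yaw -0.755761 tip-dir -0.7406577463112041
B body [ 0.4537 -0.0889] [0.0562 0.0305] hole [ 0.457  -0.0908] yaw 2.5991437 tip-dir 2.6257738820365697
tray [0.552  0.1782] [0.2179 0.0702] -1.2767628 mark [0.5872 0.0668] -1.2647871782108477 0.11684843500263234
cross-check scene holes [array([ 0.6318, -0.0998]), array([ 0.4562, -0.0909])]
```

```bash
cat >> h.py <<'E'
A=(np.array([.6325,-.0999]),-.75); B=(np.array([.4566,-.0908]),2.61)
TC=np.array([.552,.180]); TY=-1.272; u=np.array([np.cos(TY),np.sin(TY)])
def q(a): return (Ro.from_euler("z",a)*Ro.from_euler("x",np.pi)).as_quat()
def P(xy,z): return [float(xy[0]),float(xy[1]),z]
ZG=.084; ZH=.19
def plan(blk,pock):
    xy,psi=blk; dst=TC+u*(pock-.011); best=None
    for k in(0,np.pi):
        js=[arm.ik(P(p,z),q(a+k)) for p,a in((xy,psi),(dst,TY)) for z in(ZH,ZG)]
        if all(j is not None for j in js):
            m=max(abs(j[6]) for j in js); print(k,[round(float(j[6]),2) for j in js])
            if best is None or m<best[0]: best=(m,k)
    return xy,psi+best[1],dst,TY+best[1]
def pick(xy,a):
    arm.move_gripper(.7,60); arm.movep(P(xy,ZH),q(a)); arm.line_to(P(xy,ZG),.12)
    print("at",np.array(arm.read_tool_pos()),np.array(arm.read_ft_force()),arm.read_time())
    arm.move_gripper(0.,60); print("open",arm.read_opening(),arm.read_finger_force())
    arm.line_to(P(xy,ZH),.15); print("lifted",arm.read_opening(),np.array(arm.read_ft_force()),arm.read_time())
E
python3 - <<'E'
from h import *
print(plan(B,.052)); xy,a,d,b=plan(A,-.052)
pick(xy,a); arm.movep(P(d,ZH),q(b)); print(arm.read_time(),np.array(arm.read_tool_pos()),np.array(arm.read_ft_force()))
cv2.imwrite("pics/s1.png",snapshot("scene"))
E
```

```text
0 [0.65, 0.48, -2.25, -2.67]
3.141592653589793 [-1.87, -1.69, -0.47, -0.42]
(array([ 0.4566, -0.0908]), 5.7515926535897925, array([0.5641, 0.1408]), 1.869592653589793)
0 [-2.06, -1.95, 2.15, 1.99]
3.141592653589793 [0.5, 0.42, -0.73, -0.65]
at [ 0.6331 -0.0998  0.0849] [ 0.7926 -0.0127  0.326 ] 4.0833
open 0.36606614307388896 60.90149760246277
lifted 0.36606966144635816 [-0.1536  0.4977 -3.3489] 5.3
6.6333 [0.5343 0.2385 0.1895] [ 0.1655 -0.5723 -3.0096]
```

View pics/s1.png

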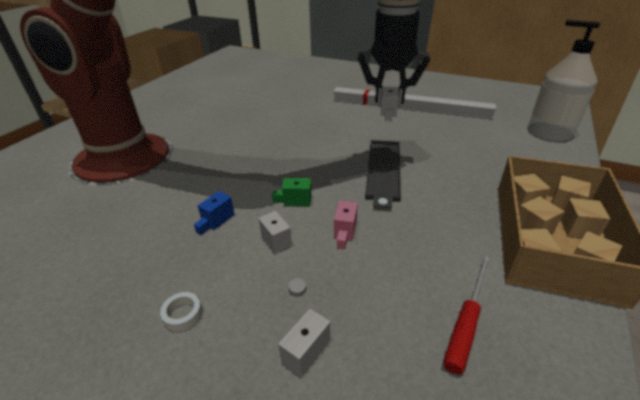

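Block A is held at (388,95) above the far pocket, with its tongue pointing at the tab (382,202). Next I lower it until it touches.

```bash
cat >> h.py <<'E'
def place(d,b):
    arm.line_to(P(d,ZG+.009),.12); arm.pause(.2); f0=arm.read_ft_force()[2]; z=ZG+.009
    for i in range(14):
        z-=.001; arm.line_to(P(d,z),.02); arm.pause(.05); f=arm.read_ft_force()[2]
        if f-f0>2.: break
    print("contact",z,f0,f,np.array(arm.read_tool_pos()),arm.read_time())
    return z
def release(d):
    arm.move_gripper(.6); arm.line_to(P(d,ZH),.12); print(arm.read_time(),np.array(arm.read_ft_force()))
E
python3 - <<'E'
from h import *
xy,a,d,b=plan(A,-.052); place(d,b); cv2.imwrite("pics/s2.png",snapshot("scene")[80:230,300:460].repeat(4,0).repeat(4,1))
E
```

```text
0 [-2.01, -1.98, -0.52, 2.01]
3.141592653589793 [0.49, 0.41, -0.52, -0.6]
contact 0.087 -2.527233347236577 5.682343110802094 [0.5336 0.2404 0.0881] 9.6417
```

View pics/s2.png

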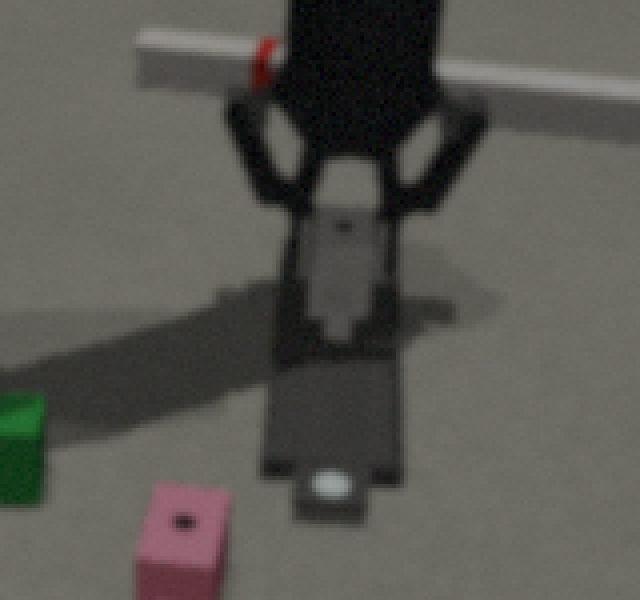

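Block A stands inside the far pocket, tongue (338,340 in the crop) towards the tab. The contact height is 3 mm above the grasp height, so it is on the floor. I release it and take B.

```bash
python3 - <<'E'
from h import *
xy,a,d,b=plan(A,-.052); release(d)
xy,a,d,b=plan(B,.052)
pick(xy,a)
arm.movep(P(d,ZH),q(b)); z=place(d,b); cv2.imwrite("pics/s3.png",snapshot("scene")[80:230,300:460].repeat(4,0).repeat(4,1))
E
```

```text
0 [-1.98, -1.94, 2.1, 2.01]
3.141592653589793 [0.46, 0.38, -0.53, -0.6]
11.0333 [-0.155   0.0279 -0.9176]
0 [0.58, 0.38, 2.27, 2.18]
3.141592653589793 [-1.81, -1.81, -0.35, -0.44]
at [ 0.457  -0.0908  0.0844] [-0.5129 -0.2805 -0.0473] 13.6
open 0.36580328124146155 60.469207763671875
lifted 0.36600981800463467 [ 0.2271 -0.1204 -2.5286] 14.8167
contact 0.087 -2.595333719923546 5.585874559704627 [0.564  0.1408 0.0879] 19.0417
```

View pics/s3.png

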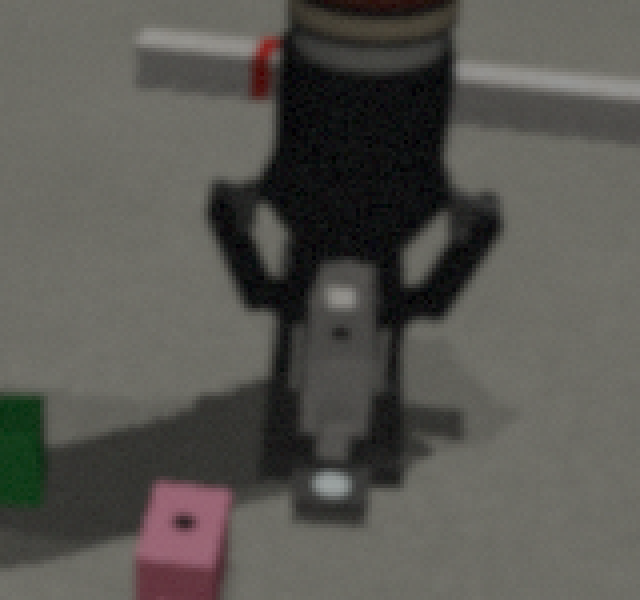

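Block B is down in the near pocket with its tongue (335,450) at the tab end, and the contact height is right. I release it, move clear and check from above.

```bash
python3 - <<'E'
from h import *
xy,a,d,b=plan(B,.052); release(d); arm.movep([.154,-.632,.304],[.9929,.1191,0,0]); arm.pause(.2)
im=snapshot("top"); cv2.imwrite("pics/t9full.png",im); mn=im.min(2)
cv2.imwrite("pics/t9.png",cv2.resize(im[130:210,190:320],None,fx=6,fy=6,interpolation=cv2.INTER_CUBIC))
for near,p in(((224,175),-.063),((270,162),.041)):
    c,dd,y=rect(mn>130,near,.045,10); n0=hole(im,near,8); h=ray("top",n0,.045)[0]-TC
    print(near,n0,"along",h@u,"exp",p,"across",h@[-u[1],u[0]],"yaw err",orient(y,u)-TY,np.array(dd))
print(arm.read_time())
E
```

```text
0 [0.52, 0.3, 2.26, 2.17]
3.141592653589793 [-1.82, -1.8, -0.4, -0.49]
20.4333 [-0.6978  0.1987 -0.2501]
(224, 175) [225.142  178.5003] along -0.044069468508419994 exp -0.063 across -0.020170295872908976 yaw err 0.01049161 [0.0505 0.0307]
(270, 162) [271.2217 165.7484] along 0.06395518332405717 exp 0.041 across -0.020142219031710745 yaw err -0.0033563375 [0.0504 0.0308]
23.775
```

View pics/t9.png

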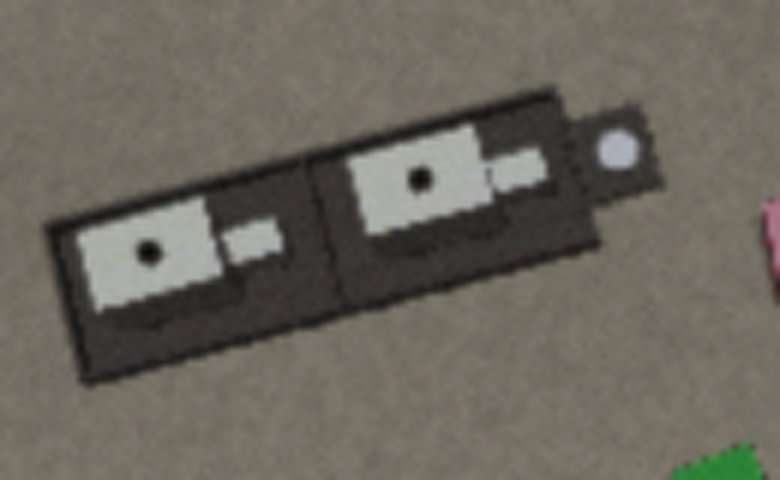

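Both blocks stand square in their pockets, with holes at (149,252) and (420,178) in the crop and both tongues towards the tab mark (618,150). The yaw error is within about 0.01 rad. The printed hole offsets are spoiled by the dark tray, so I ignore them.

```bash
python3 -c "
from station import *
print(ticket.finish_job())"
```

```text
the job is handed in; nothing more can be done
None
```

Both tongued blocks are in the tray, one per pocket, upright and on the floor with tongues towards the tab; the plain block was left where it was, and the job was handed in at about 24 s.

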